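Ready the airbrush cleaning pot: lock the air, seat the lids, lift off the dust cover

TASK

Get the airbrush cleaning pot ready: turn the air regulator's knob until its nose points at the raised mark, then slide the fork lock fully home over the knob without turning it off the mark. Then pick up the nested pair of lids together by the inner lid's spout, lower them gently onto the pot without dropping them, and lift the outer cover alone straight up by its hub until it hangs level some 10 cm above where it sat, leaving the inner lid seated on the pot. Finish while still holding the cover up there in the gripper, and leave everything else on the bench where it is.

Things in the scene. Friction and masses are not known exactly. Their poses are not given: they have to be found in the camera images.
- knob (a joint): turn of the black regulator knob, rad; grows clockwise seen from above, limits -0.2 to 2.2, stays where left (friction 0.04 N m). Starts 0 to 0.3; at the mark it reads 0.8 to 1.3. It turns about the vertical through knob_grip.
- knob_grip (a point): point on the knob's vertical axis at the height to grip, 55 mm above the bench. The knob is a disc 60 mm across (top 28 mm above the bench) with a bar on top of it on a thin stem: bar 14 mm thick, 44 mm long, from 40 to 70 mm above the bench, with one narrower nose. This point's x axis runs along the bar towards the nose and turns with the knob.
- knob_nose (a point): tip of the knob's nose, 30 mm from the knob's axis, 55 mm above the bench; it turns with the knob
- mark (a point): the setting to reach: point 30 mm from the knob's axis, 28 mm above the bench, in line with the white raised block (11 x 6 x 8 mm) on the dark steel ring round the knob (ring 66 to 88 mm across). The knob is set when its nose is straight above this point. The ring is fixed.
- lock (a joint): travel of the steel fork lock, m: 0 = open (as at the start), 0.042 = fully home against its stop, its two prongs either side of the knob's stem. Stays where left (friction 1.5 N).
- lock_tab (a point): centre of the lock's upright steel tab, 55 mm above the bench: 9 mm thick across the slide, 24 mm along it, from 34 to 68 mm above the bench. It slides in a straight level line towards the knob's axis: 96 mm from the axis when open, 54 mm when home; this point's -y axis is the sliding direction.
- regulator: fixed grey regulator base on the bench, 100 x 165 x 20 mm; origin on the bench under the knob's axis; +y axis points from the knob to the lock tab. A small gauge 25 mm high stands beside it at x 45 to 95, y 45 to 105 mm in its frame; the lock's two guide strips are 30 mm high.
- pot: fixed amber glass pot, 82 mm across, rim 80 mm above the bench, mouth 72 mm across, on a rubber foot 100 mm across; origin on the bench under its centre, z up
- inner_lid: loose steel inner lid, 160 g nominal; origin under its centre, z up. A tapering plug, 66 mm across (58 at the bottom) and 12 mm deep, under a disc 80 mm across (z 12 to 16 mm), with a central spout 20 mm across that rises to z 70 mm, through the outer cover. It starts on the bench (z = 0) under the cover. Seated on the pot its origin is 68 mm above the pot's origin: disc on the rim.
- outer_lid: loose steel cover, 100 g, resting on the inner lid's disc by gravity alone (its origin 16 mm above the inner lid's). Origin at the centre of the flange's underside, z up. Flange 96 mm across, 3 mm thick, skirt down to z -9 mm (88 mm across inside); round hub 52 mm across, z 3 to 24 mm, with a 28 mm hole for the spout, whose top stands 30 mm above the hub.
- rock_casting: bystander: pale plaster rock, 45 x 30 x 25 mm high, origin under its centre
- paint_jar_a: bystander: paint jar 36 mm across, 52 mm high, origin under its centre
- paint_jar_b: bystander: paint jar 36 mm across, 52 mm high, origin under its centre
- boxcar: bystander: model boxcar 142 x 37 x 49 mm high, long axis x, origin under its centre
- bridge_span: bystander: dark red model bridge span 200 x 50 x 56 mm high, long axis x, origin under its centre
- brush: bystander: brush lying on the bench along its x axis, about 200 mm long
- track_piece: bystander: piece of model track 160 x 34 x 8 mm high, long axis x, origin under its centre
Things that resemble listed ones, but are neither listed nor needed, are in the scene too. Leave any red look-alike of the inner_lid alone. What is shaped like the regulator but yellow is not meant.

How it is judged (in metres and radians):
On the way, in this order (a step that is already met when the one before it is completed fails the run):
1. the knob's nose is on the mark while the lock is still open (horizontal distance between knob_nose and mark below 0.0055 m and value of joint lock below 0.008 m), for 0.2 s.
2. the lock is home, the knob still on the mark (horizontal distance between knob_nose and mark below 0.0055 m and value of joint lock above 0.037 m), for 0.2 s.
3. both lids, still nested, are seated on the pot and the spout has been let go (horizontal distance between inner_lid and pot below 0.006 m and z of inner_lid in the frame of pot between 0.0645 and 0.0715 m and angle between inner_lid's own z axis and vertical below 0.08 rad and z of outer_lid in the frame of inner_lid below 0.021 m and contact force between the fingers and inner_lid below 0.3 N), for 0.2 s.
4. the outer cover is lifted off alone, the inner lid staying seated (horizontal distance between inner_lid and pot below 0.006 m and z of inner_lid in the frame of pot between 0.0645 and 0.0715 m and angle between inner_lid's own z axis and vertical below 0.08 rad and z of outer_lid in the frame of inner_lid above 0.085 m), for 0.2 s.
At the end, for the whole second after the job is handed in: Nose within 5.5 mm of the mark; lock 37 mm or more home; inner lid seated (centred 6 mm, height 3.5 mm, tilt 0.08 rad); cover held by the fingers over the pot (60 mm), level (0.2 rad), still, origin 85 mm or more above the inner lid's, touching neither lid nor pot (all of step 2 and all of step 4 and angle between outer_lid's own z axis and vertical below 0.2 rad and horizontal distance between outer_lid and pot below 0.06 m and linear speed of outer_lid below 0.03 m/s and contact force between the fingers and outer_lid above 2 N and contact force between outer_lid and inner_lid below 0.2 N and contact force between outer_lid and pot below 0.2 N); the arm keeps its last pose, push and grip.
It fails at once if the lock is slid over the knob while the knob is off the mark (value of joint lock above 0.02 m and horizontal distance between knob_nose and mark above 0.008 m).
It fails at once if the lids come apart anywhere but with the inner lid seated on the pot (z of outer_lid in the frame of inner_lid above 0.026 m and not (horizontal distance between inner_lid and pot below 0.007 m and z of inner_lid in the frame of pot below 0.074 m and angle between inner_lid's own z axis and vertical below 0.12 rad)).
It fails at once if the lids are let go in the air above the pot (horizontal distance between inner_lid and pot below 0.05 m and z of inner_lid in the frame of pot above 0.08 m and contact force between the fingers and inner_lid below 0.05 N).
It fails at once if the lids are pressed hard onto the pot while held by the spout (contact force between inner_lid and pot above 40 N and contact force between the fingers and inner_lid above 0.5 N).
It fails at once if a bystander is moved more than 20 mm (distance of any of rock_casting, paint_jar_a, paint_jar_b, boxcar, bridge_span, brush, track_piece from where it was at the start of the episode above 0.02 m).
It also fails if it takes over 69 s, if anything falls off the work surface, if the arm or the gripper's body presses on something with over 40 N, if the wrist force passes 120 N, or if a joint passes its speed limit or range.

ROBOT

A 6-joint arm with a two-finger parallel gripper is mounted at the origin on the work surface. World frame = base frame: x ahead of the robot, y to its left, z up, the work surface at z = 0. Lengths are in m, angles in degrees, forces in N, time in s.
With the tool pointing down it reaches from about 0.3 to 0.875 m from the base axis. Payload 6.4 kg.
Tool frame: the origin (TCP) lies midway between the tips of the shut fingers; the grasp point (between the pads) lies 19 mm behind it; z points along the fingers, y is the line along which they close (so a half turn about z gives the same grasp; the last joint's range is limited). The gripper opens to 88 mm and grips with 3 to 60 N. Pads are 18 mm wide; open, the fingers measure 123 mm over their backs; the gripper's body (75 mm by 187 mm) begins 45 mm behind the grasp point.
Start: joints at [-89.055, 10.359, 92.074, -0, 77.567, -11.82], TCP at [0.127, -0.561, 0.239] pointing down, gripper open.
Joint ranges: [-171.53, 171.53], [-51.25, 118.39], [17.06, 147.69], [-65.23, 245.23], [0, 150.52], [-178.68, 178.68]. Speed limits (degrees/s): [147.25, 147.25, 172.46, 180, 180, 180].

INTERFACE

Orientations are given as [roll, pitch, yaw] about the fixed x, y, z axes, in that order (R = Rz(yaw) Ry(pitch) Rx(roll)).
In Python, from rig import state, camera, finish_job gives the robot as it stands. The module is installed in compiled form; this text tells all that it offers.
- The arm moves only by the tool servo_tool, never from a script. Its argument "targets" is a list of rows, each an object with "jaw": the opening, from 0 (shut) to 1 (fully open); "travel": the shift along the tool's x, y, z in mm, a list of three; "delta_rot": the turn, a rotation vector about the tool's x, y, z in rad, a list of three. A call has exactly 5 rows; each row is the pose to reach, as a shift and turn from the pose commanded when the call began, along the tool's axes at that moment; what a row does not reach only later rows make up. A row lasts 1/12 s, in which the tool goes at most 41.7 mm and 7.16 degrees, less where a joint would pass 70% of its speed; a pose out of reach is approached as far as the arm can. A call with a gripper value outside its range is refused whole. The fingers move at their own pace and stop on an object; the grip force is fixed at half the most. Time passes only in rows, so rows that repeat a pose let the fingers close, or fill a call up. It gives the time, the measured TCP pose, the force, the opening and the grip force at its end, in the units of the state.
- state(): the state, without advancing time (a new reading comes with each control period).
- camera(name): name is "scene" or "top" or "wrist"; returns a dict with "pixels" (400x640x3 uint8, red, green, blue), "intrinsics" (3x3 intrinsics, pixels), "D" ([k1, k2, p1, p2, k3] as OpenCV has them; the pictures are not rectified), "rvec" (rotation vector, rad) and "tvec" (3), from world to camera coordinates, as OpenCV has them. Camera axes: x right, y down, z forward; pixel columns grow to the right and rows downward; lengths in m; the calibration is good to about 2 mm. A picture is of the moment at which its call begins. There is no depth.
- finish_job(): hands the job in; it is judged then, once.
The state is a dict: "time": time; "joint_pos": joint angles; "dq": joint speeds; "effort": joint torques, N m; "ee_pos": TCP position; "ee_rot": TCP orientation; "ft_force": force on the tool from outside, world axes, zero at the start; "ft_torque": the same for the moment, N m; "width": opening from 0.0 (shut) to 1.0 (fully open); "gripper_force": force on a finger pad.
Only numpy, scipy, OpenCV 4.12 (cv2) and the standard library are available. Lean on these libraries where they do the work, as an engineer would, in place of code of your own. Each camera call takes 0.05 s, during which the arm holds its last target. There are 200 camera calls.

## Working session

There is one attempt and no reset: what is moved stays moved. The work goes in short steps, Python scripts to look and compute and a tool call to move; the robot and the scene stay as the last step left them, time stands still between calls to the robot, and variables do not carry over. Pictures are saved under pics/ and viewed, at most 10 in all, crops included, and the job is handed in when it is done.

Besides the shell and the picture viewer there is one more tool, called after "Emit:" as name(argument=value, ...), one argument or row to a line, values as JSON. servo_tool: Moves the arm, as the interface text tells. Its arguments: {"type":"object","properties":{"targets":{"type":"array"}},"required":["targets"]}

```bash
mkdir -p pics; cat > h.py <<'E'
import numpy as np,cv2
from rig import state,camera,finish_job
def cam(n,save=None):
    c=camera(n); 
    c['K']=np.array(c['intrinsics'],float);c['Dv']=np.array(c['D'],float)
    c['R']=cv2.Rodrigues(np.array(c['rvec'],float))[0];c['t']=np.array(c['tvec'],float).ravel()
    if save: cv2.imwrite('pics/'+save,c['pixels'][:,:,::-1])
    return c
def ray(c,px,z):
    u=cv2.undistortPoints(np.array(px,float).reshape(-1,1,2),c['K'],c['Dv']).reshape(-1,2)
    d=np.c_[u,np.ones(len(u))]@c['R']; o=-c['R'].T@c['t']
    return o+d*((z-o[2])/d[:,2])[:,None]
def proj(c,P):
    return cv2.projectPoints(np.array(P,float).reshape(-1,1,3),np.array(c['rvec'],float),np.array(c['tvec'],float),c['K'],c['Dv'])[0].reshape(-1,2)
E
python3 - <<'E'
from h import *
a=cam('scene','s1.png');b=cam('top','t1.png')
for c in(a,b): print(-c['R'].T@c['t'], c['K'][0,0])
print(state())
import pickle;pickle.dump((a,b),open('c1.pkl','wb'))
E
```

```text
[1.18060175 0.06417166 0.68715749] 410.61518342721155
[0.31251761 0.00775066 1.18039183] 463.3956323451163
{'time': 0.1, 'joint_pos': array([-8.90549720e+01,  1.03970220e+01,  9.21220334e+01, -1.14823211e-03,
        7.75676619e+01, -1.18204662e+01]), 'dq': array([-0.00315849, -0.09383519, -0.08430722, -0.03911448,  0.05562835,
       -0.0351985 ]), 'effort': array([ 6.49849335e-04, -4.34821379e+01, -3.42695403e+01,  7.03657698e-02,
        3.39419302e-02, -4.68184271e-05]), 'ee_pos': array([ 0.12705267, -0.56032428,  0.23793911]), 'ee_rot': array([-1.79914892e+02, -1.66665073e-02,  1.27657298e+01]), 'ft_force': array([-0.18521967, -0.35214784,  0.39525323]), 'ft_torque': array([-0.00231752, -0.02637447, -0.05895015]), 'gripper_force': 0.0, 'width': 1.0008794241240566}
```

View pics/t1.png

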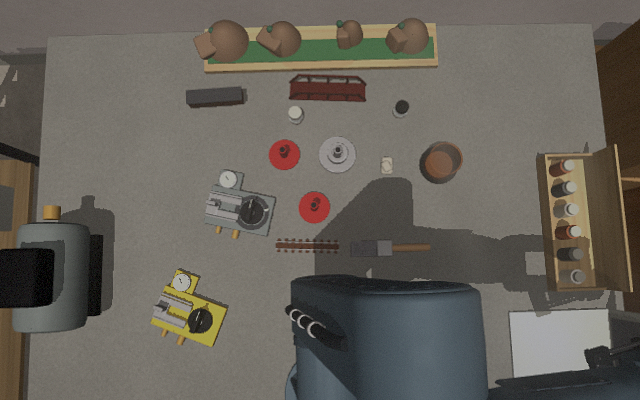

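View pics/s1.png

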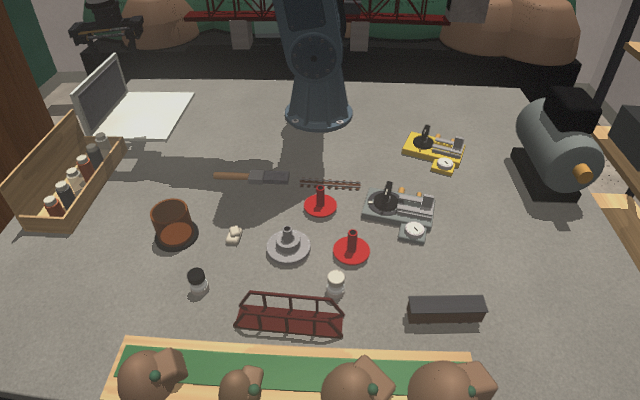

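The top view shows these candidates:
- **Regulator:** grey at (240,208) or yellow at (190,310). The grey one is meant.
- **Lids:** steel nested pair at (338,154), red look-alikes at (285,154) and (314,207). The steel pair is meant.
- **Pot:** amber, at (441,162).

I'll confirm these in one enlarged crop.

```bash
python3 - <<'E'
from h import *
import pickle
a,b=pickle.load(open('c1.pkl','rb'))
im=b['pixels'][:,:,::-1]
r=cv2.resize(im[160:245,200:280],None,fx=7,fy=7,interpolation=cv2.INTER_CUBIC)  #560x595
l=cv2.resize(im[130:190,310:470],None,fx=1.5,fy=1.5,interpolation=cv2.INTER_CUBIC)
out=np.zeros((595,800,3),np.uint8); out[:595,:560]=r; out[:90,560:800]=l
cv2.imwrite('pics/crop1.png',out)
for n,p,z in[('knob',(252,211),.055),('tab?',(222,208),.055),('spout',(338,152),.07),('disc',(337.5,154),.019),('pot',(441,162),.08)]: print(n,ray(b,p,z))
s=[('knob',(388,190),.07),('spout',(288,228),.07),('pot',(170,211),.08)]
for n,p,z in s: print(n,ray(a,p,z))
E
```

```text
knob [[0.44398445 0.17821422 0.055     ]]
tab? [[0.45333801 0.2517338  0.055     ]]
spout [[ 0.58226544 -0.03599494  0.07      ]]
disc [[ 0.58943527 -0.03655649  0.019     ]]
pot [[ 0.54844005 -0.28497873  0.08      ]]
knob [[0.45607304 0.18496761 0.07      ]]
spout [[ 0.58864511 -0.03256076  0.07      ]]
pot [[ 0.5614251  -0.29281376  0.08      ]]
```

View pics/crop1.png

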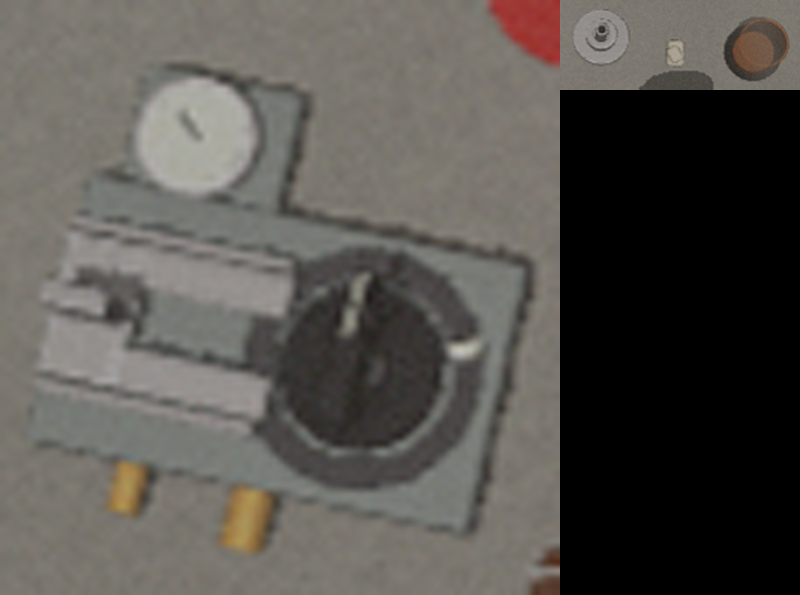

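The crop confirms the grey regulator. Its knob is at px (252,211), the nose points up the image, the white mark is at (266,210) to its right, and the lock is on the left. The steel nested lids are at (338,153) and the pot at (441,162). I'll go above the regulator.

```bash
cat >> h.py <<'E'
from scipy.spatial.transform import Rotation as Ro
def pl(*wps):
    "waypoints (x,y,z,yaw): print travel mm / rot rad in tool axes per call"
    s=state(); p=np.array(s['ee_pos']); R=Ro.from_euler('xyz',s['ee_rot'],degrees=True)
    for w in wps:
        G=Ro.from_euler('xyz',[180,0,w[3]],degrees=True)
        print((R.inv().apply(np.array(w[:3])-p)*1000).round(1).tolist(),(R.inv()*G).as_rotvec().round(3).tolist())
        p=np.array(w[:3]);R=G
E
python3 - <<'E'
from h import *
import pickle
a,b=pickle.load(open('c1.pkl','rb'))
q=lambda x,y:(200+x/7-.43,160+y/7-.43)
k=ray(b,q(363,362),.028)[0];m=ray(b,q(463,350),.028)[0];n0=ray(b,q(345,330),.07)[0];n=ray(b,q(362,278),.06)[0]
t=ray(b,q(80,300),.068)[0]
h=lambda v:np.degrees(np.arctan2(v[1],v[0]))
print(k,m,n0,n,t);print('mark',h(m-k),np.hypot(*(m-k)[:2]),'nose',h(n-k),np.hypot(*(n-k)[:2]),h(n-n0),'tab',h(t-k),np.hypot(*(t-k)[:2]))
w=[]
for i in range(1,6):
    f=i/5;an=np.radians(-77.2+f*99);r=.575+f*(.48-.575)
    w.append((r*np.cos(an),r*np.sin(an),.24,12.77+f*148))
pl(*w)
E
```

```text
[0.44646072 0.18374403 0.028     ] [0.4498235 0.1479116 0.028    ] [0.45285613 0.18348137 0.07      ] [0.47224303 0.1790311  0.06      ] [0.46604116 0.27570431 0.068     ]
mark -84.63862958921328 0.035989875498924274 nose -10.359123227005417 0.02620953171003928 -12.928292169562331 tab 77.97992115907792 0.09402173906239979
[188.6, -51.5, -1.9] [-0.001, -0.001, -0.517]
[187.9, -19.1, -0.0] [0.0, 0.0, -0.517]
[182.0, 12.0, 0.0] [-0.0, 0.0, -0.517]
[171.1, 40.6, 0.0] [-0.0, 0.0, -0.517]
[156.0, 66.0, 0.0] [0.0, 0.0, -0.517]
```

Emit:
servo_tool(
  targets=[
    {"jaw": 1, "travel": [38, -10, 0], "delta_rot": [0, 0, -0.103]},
    {"jaw": 1, "travel": [75, -21, 0], "delta_rot": [0, 0, -0.207]},
    {"jaw": 1, "travel": [113, -31, 0], "delta_rot": [0, 0, -0.31]},
    {"jaw": 1, "travel": [151, -41, 0], "delta_rot": [0, 0, -0.414]},
    {"jaw": 1, "travel": [189, -52, 0], "delta_rot": [0, 0, -0.517]},
  ],
)

```text
time: 0.52
ee_pos: [0.3011, -0.4671, 0.2384]
ee_rot: [-180.0, -0.0, 42.6]
ft_force: [1.0, -0.4, 0.6]
width: 0.999
gripper_force: 0.0
```

Emit:
servo_tool(
  targets=[
    {"jaw": 1, "travel": [38, -4, 0], "delta_rot": [0, 0, -0.103]},
    {"jaw": 1, "travel": [75, -8, 0], "delta_rot": [0, 0, -0.207]},
    {"jaw": 1, "travel": [113, -11, 0], "delta_rot": [0, 0, -0.31]},
    {"jaw": 1, "travel": [150, -15, 0], "delta_rot": [0, 0, -0.414]},
    {"jaw": 1, "travel": [188, -19, 0], "delta_rot": [0, 0, -0.517]},
  ],
)

```text
time: 0.93
ee_pos: [0.4267, -0.3258, 0.2384]
ee_rot: [-180.0, -0.0, 72.3]
ft_force: [0.8, -0.5, -0.1]
width: 1.002
gripper_force: 0.0
```

Emit:
servo_tool(
  targets=[
    {"jaw": 1, "travel": [36, 2, 0], "delta_rot": [0, 0, -0.103]},
    {"jaw": 1, "travel": [73, 5, 0], "delta_rot": [0, 0, -0.207]},
    {"jaw": 1, "travel": [109, 7, 0], "delta_rot": [0, 0, -0.31]},
    {"jaw": 1, "travel": [146, 10, 0], "delta_rot": [0, 0, -0.414]},
    {"jaw": 1, "travel": [182, 12, 0], "delta_rot": [0, 0, -0.517]},
  ],
)

```text
time: 1.35
ee_pos: [0.4938, -0.1562, 0.2384]
ee_rot: [-180.0, -0.0, 101.9]
ft_force: [0.2, -0.3, 0.8]
width: 1.0
gripper_force: 0.0
```

Emit:
servo_tool(
  targets=[
    {"jaw": 1, "travel": [34, 8, 0], "delta_rot": [0, 0, -0.103]},
    {"jaw": 1, "travel": [68, 16, 0], "delta_rot": [0, 0, -0.207]},
    {"jaw": 1, "travel": [103, 24, 0], "delta_rot": [0, 0, -0.31]},
    {"jaw": 1, "travel": [137, 32, 0], "delta_rot": [0, 0, -0.414]},
    {"jaw": 1, "travel": [171, 41, 0], "delta_rot": [0, 0, -0.517]},
  ],
)

```text
time: 1.77
ee_pos: [0.4986, 0.0194, 0.2384]
ee_rot: [-180.0, -0.0, 131.5]
ft_force: [0.6, 0.1, -0.4]
width: 0.997
gripper_force: 0.0
```

Emit:
servo_tool(
  targets=[
    {"jaw": 1, "travel": [31, 13, 0], "delta_rot": [0, 0, -0.103]},
    {"jaw": 1, "travel": [62, 26, 0], "delta_rot": [0, 0, -0.207]},
    {"jaw": 1, "travel": [94, 40, 0], "delta_rot": [0, 0, -0.31]},
    {"jaw": 1, "travel": [125, 53, 0], "delta_rot": [0, 0, -0.414]},
    {"jaw": 1, "travel": [156, 66, 0], "delta_rot": [0, 0, -0.517]},
  ],
)

```text
time: 2.18
ee_pos: [0.445, 0.1799, 0.2384]
ee_rot: [-180.0, -0.0, 161.2]
ft_force: [0.7, 0.3, -0.3]
width: 0.997
gripper_force: 0.0
```

```bash
python3 - <<'E'
from h import *
import pickle
c=cam('wrist','w1.png');print(-c['R'].T@c['t'],c['R'][2],state()['ee_pos'],state()['ee_rot'],state()['time'])
pickle.dump(c,open('w1.pkl','wb'))
print(proj(c,[[.446,.184,.028]]))
E
```

```text
[0.37198924 0.20372439 0.38538968] [ 0.28086956 -0.09511263 -0.9550214 ] [0.44280538 0.18445068 0.2383942 ] [ 1.79857179e+02 -1.61338813e-01  1.61696087e+02] 2.2333
[[328.33262158 168.4112948 ]]
```

View pics/w1.png

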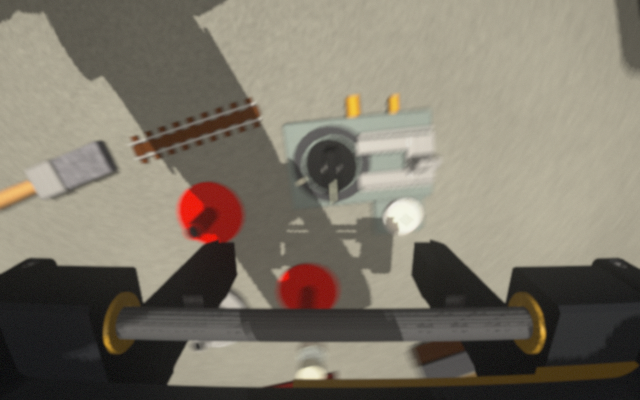

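The wrist view shows the knob at (330,165) with its nose pointing down the image at (333,195), the mark at (300,183) and the tab at (430,160). I'll go lower and measure from closer.

Emit:
servo_tool(
  targets=[
    {"jaw": 1, "travel": [0, 0, 35], "delta_rot": [0, 0, -0.1]},
    {"jaw": 1, "travel": [0, 0, 70], "delta_rot": [0, 0, -0.1]},
    {"jaw": 1, "travel": [0, 0, 105], "delta_rot": [0, 0, -0.1]},
    {"jaw": 1, "travel": [0, 0, 105], "delta_rot": [0, 0, -0.1]},
    {"jaw": 1, "travel": [0, 0, 105], "delta_rot": [0, 0, -0.1]},
  ],
)

```text
time: 2.65
ee_pos: [0.4444, 0.1781, 0.1324]
ee_rot: [-179.9, -0.3, 166.6]
ft_force: [0.4, 1.2, 0.7]
width: 1.0
gripper_force: 0.0
```

```bash
python3 - <<'E'
from h import *
import pickle
c=cam('wrist');s=state();print(-c['R'].T@c['t'],s['ee_pos'],s['ee_rot'],c['K'][0,0])
pickle.dump(c,open('w2.pkl','wb'))
k=proj(c,[[.446,.184,.028]])[0];print(k)
x0,y0=int(k[0])-80,max(0,int(k[1])-60)
cv2.imwrite('pics/w2.png',cv2.resize(c['pixels'][y0:y0+150,x0:x0+200,::-1],None,fx=4,fy=4,interpolation=cv2.INTER_CUBIC));print(x0,y0)
E
```

```text
[0.37007249 0.19502678 0.27965625] [0.4462271  0.17826145 0.13437606] [-1.79986021e+02 -3.53444485e-02  1.66575213e+02] 327.69302782281267
[332.75516734 197.45138229]
252 137
```

View pics/w2.png

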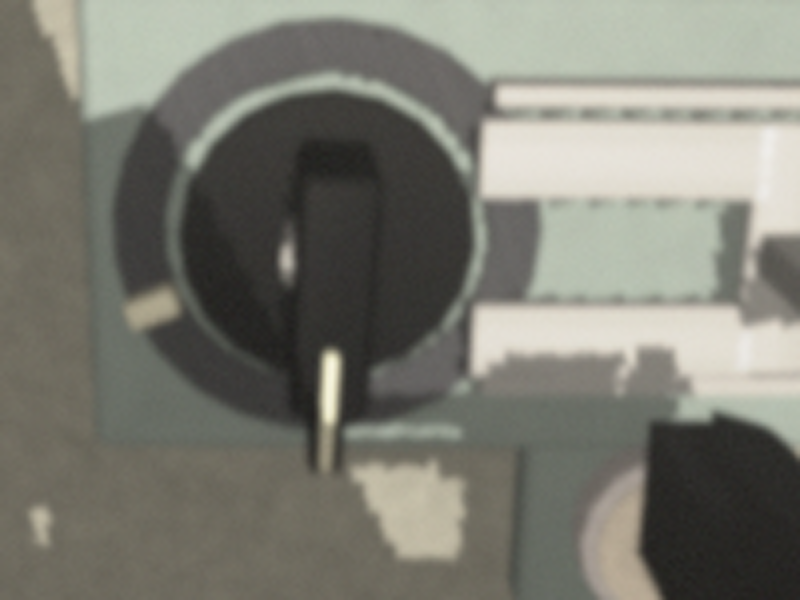

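The crop shows the disc centre at (328,233), the mark block at (152,307), the bar's back top edge at (338,178), the nose's top tip at (328,421), and guide strips running right to the tab.

```bash
python3 - <<'E'
from h import *
import pickle
c=pickle.load(open('w2.pkl','rb'))
q=lambda x,y:(252+x/4-.4,137+y/4-.4)
r=lambda x,y,z:ray(c,q(x,y),z)[0]
h=lambda v:(np.degrees(np.arctan2(v[1],v[0])).round(2),np.hypot(v[0],v[1]).round(4))
k=r(328,233,.028);k2=r(328,223,.022);m=r(152,307,.027);b=r(338,178,.07);n=r(328,421,.07)
print(k,k2);print('mark',h(m-k),h(m-k2),'bar',h(n-b),'nose',h(n-k),'back',h(b-k))
g1=r(490,200,.03);g2=r(750,197,.03);g3=r(475,303,.03);g4=r(735,306,.03);print('guide',h(g2-g1),h(g4-g3))
f1=r(490,84,.02);f2=r(800,84,.02);print(h(f2-f1))
E
```

```text
[0.44403592 0.18514714 0.028     ] [0.44372177 0.1853891  0.022     ]
mark (np.float64(-79.26), np.float64(0.0393)) (np.float64(-78.88), np.float64(0.0396)) bar (np.float64(-15.09), np.float64(0.0437)) nose (np.float64(-15.96), np.float64(0.0218)) back (np.float64(165.77), np.float64(0.0218))
guide (np.float64(77.32), np.float64(0.0518)) (np.float64(75.81), np.float64(0.0531))
(np.float64(76.79), np.float64(0.0627))
```

```bash
python3 - <<'E'
from h import *
pl((.444,.1852,.09,164.5),(.444,.1852,.038,164.5))
E
```

```text
[3.7, 6.2, 44.4] [-0.0, -0.001, 0.036]
[0.0, -0.0, 52.0] [0.0, 0.0, 0.0]
```

Emit:
servo_tool(
  targets=[
    {"jaw": 1, "travel": [3.7, 6.2, 20], "delta_rot": [0, 0, 0.036]},
    {"jaw": 1, "travel": [3.7, 6.2, 44], "delta_rot": [0, 0, 0.036]},
    {"jaw": 1, "travel": [3.7, 6.2, 65], "delta_rot": [0, 0, 0.036]},
    {"jaw": 1, "travel": [3.7, 6.2, 85], "delta_rot": [0, 0, 0.036]},
    {"jaw": 1, "travel": [3.7, 6.2, 96], "delta_rot": [0, 0, 0.036]},
  ],
)

```text
time: 3.12
ee_pos: [0.4453, 0.1853, 0.0384]
ee_rot: [179.9, 0.1, 164.5]
ft_force: [-0.2, -0.5, -0.6]
width: 1.004
gripper_force: 0.0
```

Emit:
servo_tool(
  targets=[
    {"jaw": 1, "travel": [0, 0, 0], "delta_rot": [0, 0, 0]},
    {"jaw": 0.5, "travel": [0, 0, 0], "delta_rot": [0, 0, 0]},
    {"jaw": 0.1, "travel": [0, 0, 0], "delta_rot": [0, 0, 0]},
    {"jaw": 0, "travel": [0, 0, 0], "delta_rot": [0, 0, 0]},
    {"jaw": 0, "travel": [0, 0, 0], "delta_rot": [0, 0, 0]},
  ],
)

```text
time: 3.53
ee_pos: [0.4449, 0.1855, 0.039]
ee_rot: [179.9, 0.1, 164.5]
ft_force: [1.0, -0.2, 0.3]
width: 0.719
gripper_force: 0.0
```

Emit:
servo_tool(
  targets=[
    {"jaw": 0, "travel": [0, 0, 0], "delta_rot": [0, 0, 0]},
    {"jaw": 0, "travel": [0, 0, 0], "delta_rot": [0, 0, 0]},
    {"jaw": 0, "travel": [0, 0, 0], "delta_rot": [0, 0, 0]},
    {"jaw": 0, "travel": [0, 0, 0], "delta_rot": [0, 0, 0]},
    {"jaw": 0, "travel": [0, 0, 0], "delta_rot": [0, 0, 0]},
  ],
)

```text
time: 3.95
ee_pos: [0.4439, 0.1853, 0.0377]
ee_rot: [-180.0, 0.0, 164.5]
ft_force: [1.0, -0.1, 0.2]
width: 0.342
gripper_force: 0.0
```

Emit:
servo_tool(
  targets=[
    {"jaw": 0, "travel": [0, 0, 0], "delta_rot": [0, 0, 0]},
    {"jaw": 0, "travel": [0, 0, 0], "delta_rot": [0, 0, 0]},
    {"jaw": 0, "travel": [0, 0, 0], "delta_rot": [0, 0, 0]},
    {"jaw": 0, "travel": [0, 0, 0], "delta_rot": [0, 0, 0]},
    {"jaw": 0, "travel": [0, 0, 0], "delta_rot": [0, 0, 0]},
  ],
)

```text
time: 4.37
ee_pos: [0.444, 0.1856, 0.0377]
ee_rot: [180.0, 0.0, 164.5]
ft_force: [0.5, 3.6, -1.7]
width: 0.178
gripper_force: 30.0
```

Emit:
servo_tool(
  targets=[
    {"jaw": 0, "travel": [0, 0, 0], "delta_rot": [0, 0, 0.08]},
    {"jaw": 0, "travel": [0, 0, 0], "delta_rot": [0, 0, 0.16]},
    {"jaw": 0, "travel": [0, 0, 0], "delta_rot": [0, 0, 0.24]},
    {"jaw": 0, "travel": [0, 0, 0], "delta_rot": [0, 0, 0.32]},
    {"jaw": 0, "travel": [0, 0, 0], "delta_rot": [0, 0, 0.4]},
  ],
)

```text
time: 4.78
ee_pos: [0.4442, 0.186, 0.0377]
ee_rot: [179.9, -0.0, 141.4]
ft_force: [1.1, 6.8, -4.5]
width: 0.181
gripper_force: 30.0
```

Emit:
servo_tool(
  targets=[
    {"jaw": 0, "travel": [0, 0, 0], "delta_rot": [0, 0, 0.08]},
    {"jaw": 0, "travel": [0, 0, 0], "delta_rot": [0, 0, 0.16]},
    {"jaw": 0, "travel": [0, 0, 0], "delta_rot": [0, 0, 0.24]},
    {"jaw": 0, "travel": [0, 0, 0], "delta_rot": [0, 0, 0.32]},
    {"jaw": 0, "travel": [0, 0, 0], "delta_rot": [0, 0, 0.4]},
  ],
)

```text
time: 5.2
ee_pos: [0.4445, 0.1863, 0.0378]
ee_rot: [179.9, -0.0, 118.5]
ft_force: [3.5, 8.7, -4.8]
width: 0.175
gripper_force: 30.0
```

Emit:
servo_tool(
  targets=[
    {"jaw": 0, "travel": [0, 0, 0], "delta_rot": [0, 0, 0.08]},
    {"jaw": 0, "travel": [0, 0, 0], "delta_rot": [0, 0, 0.16]},
    {"jaw": 0, "travel": [0, 0, 0], "delta_rot": [0, 0, 0.24]},
    {"jaw": 0, "travel": [0, 0, 0], "delta_rot": [0, 0, 0.31]},
    {"jaw": 0, "travel": [0, 0, 0], "delta_rot": [0, 0, 0.31]},
  ],
)

```text
time: 5.62
ee_pos: [0.4448, 0.1864, 0.0378]
ee_rot: [179.8, -0.1, 100.7]
ft_force: [4.9, 8.2, -7.2]
width: 0.18
gripper_force: 30.0
```

Emit:
servo_tool(
  targets=[
    {"jaw": 0, "travel": [0, 0, 0], "delta_rot": [0, 0, 0]},
    {"jaw": 0.5, "travel": [0, 0, 0], "delta_rot": [0, 0, 0]},
    {"jaw": 0.5, "travel": [0, 0, 0], "delta_rot": [0, 0, 0]},
    {"jaw": 0.5, "travel": [0, 0, 0], "delta_rot": [0, 0, 0]},
    {"jaw": 0.5, "travel": [0, 0, 0], "delta_rot": [0, 0, 0]},
  ],
)

```text
time: 6.03
ee_pos: [0.4437, 0.185, 0.0377]
ee_rot: [-180.0, 0.0, 100.9]
ft_force: [0.5, -0.2, -0.3]
width: 0.457
gripper_force: 0.0
```

Emit:
servo_tool(
  targets=[
    {"jaw": 0.6, "travel": [0, 0, -15], "delta_rot": [0, 0, 0]},
    {"jaw": 0.6, "travel": [0, 0, -40], "delta_rot": [0, 0, 0]},
    {"jaw": 0.6, "travel": [0, 0, -80], "delta_rot": [0, 0, 0]},
    {"jaw": 0.6, "travel": [0, 0, -90], "delta_rot": [0, 0, 0]},
    {"jaw": 0.6, "travel": [0, 0, -90], "delta_rot": [0, 0, 0]},
  ],
)

```text
time: 6.45
ee_pos: [0.4465, 0.1855, 0.1312]
ee_rot: [179.6, 0.0, 100.9]
ft_force: [0.0, 0.4, 0.6]
width: 0.601
gripper_force: 0.0
```

```bash
python3 - <<'E'
from h import *
import pickle
c=cam('wrist');s=state();print(-c['R'].T@c['t'],s['ee_pos'],s['ee_rot'],c['K'][0,0])
pickle.dump(c,open('w3.pkl','wb'))
k=proj(c,[[.446,.184,.028]])[0];print(k)
x0,y0=max(0,int(k[0])-100),max(0,int(k[1])-90)
cv2.imwrite('pics/w3.png',cv2.resize(c['pixels'][y0:y0+150,x0:x0+200,::-1],None,fx=4,fy=4,interpolation=cv2.INTER_CUBIC));print(x0,y0)
E
```

```text
[0.4306674  0.26001348 0.27806374] [0.44498337 0.18528771 0.12898228] [1.79796665e+02 2.12911557e-02 1.00935474e+02] 327.69302782281267
[322.37538847 197.89047022]
222 107
```

View pics/w3.png

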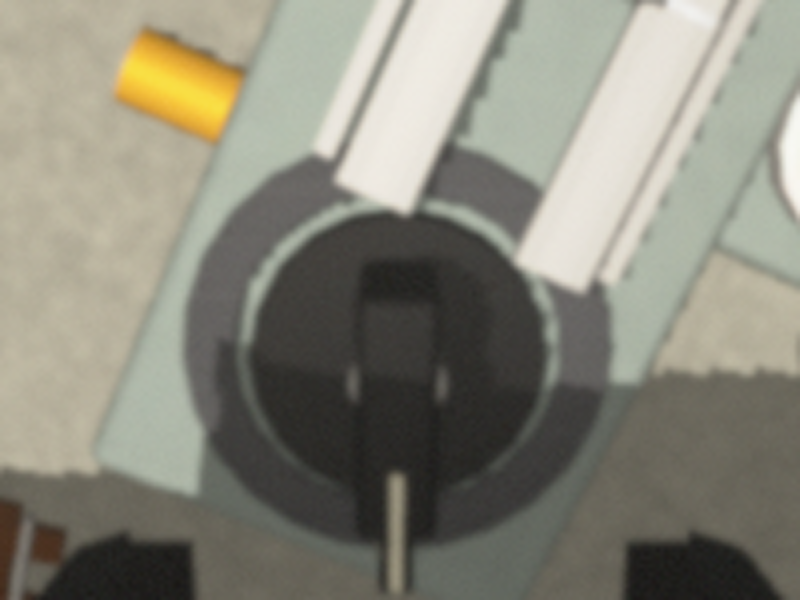

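The nose at crop (396,590) now covers the mark, and no block shows elsewhere on the ring. Next is the lock tab.

```bash
python3 - <<'E'
from h import *
a=np.radians(76.6);u=np.array([np.cos(a),np.sin(a)]);k=np.array([.444,.1852])
t=k+.096*u;print(t)
pl((*t,.13,76.6),(*t,.04,76.6))
import pickle
c=pickle.load(open('w3.pkl','rb'));print(proj(c,[[*t,.068]]))
E
```

```text
[0.4662478  0.27858648]
[87.6, 38.6, -0.9] [0.004, -0.0, 0.425]
[0.0, -0.0, 90.0] [0.0, 0.0, 0.0]
[[384.51073032  77.47772796]]
```

Emit:
servo_tool(
  targets=[
    {"jaw": 0.6, "travel": [25, 12, 0], "delta_rot": [0, 0, 0.1]},
    {"jaw": 0.6, "travel": [55, 24, 0], "delta_rot": [0, 0, 0.2]},
    {"jaw": 0.6, "travel": [87.6, 38.6, 0], "delta_rot": [0.003, 0, 0.32]},
    {"jaw": 0.6, "travel": [87.6, 38.6, 0], "delta_rot": [0.003, 0, 0.425]},
    {"jaw": 0.6, "travel": [87.6, 38.6, 0], "delta_rot": [0.003, 0, 0.425]},
  ],
)

```text
time: 6.92
ee_pos: [0.4637, 0.2794, 0.1251]
ee_rot: [-179.6, 0.2, 76.5]
ft_force: [-0.9, -0.5, -0.2]
width: 0.603
gripper_force: 0.0
```

```bash
python3 - <<'E'
from h import *
import pickle
c=cam('wrist');s=state();print(s['ee_pos'],s['ee_rot'])
pickle.dump(c,open('w4.pkl','wb'))
k=proj(c,[[.4662,.2786,.068]])[0];print(k)
x0,y0=max(0,int(k[0])-100),max(0,int(k[1])-90)
cv2.imwrite('pics/w4.png',cv2.resize(c['pixels'][y0:y0+150,x0:x0+200,::-1],None,fx=4,fy=4,interpolation=cv2.INTER_CUBIC));print(x0,y0)
pl((.4662,.2786,.04,76.6))
E
```

```text
[0.46353359 0.27851122 0.12524353] [-179.63456513    0.17982159   76.79021488]
[328.27870725 216.47240825]
228 126
[1.0, 3.1, 85.2] [-0.006, 0.003, 0.003]
```

View pics/w4.png

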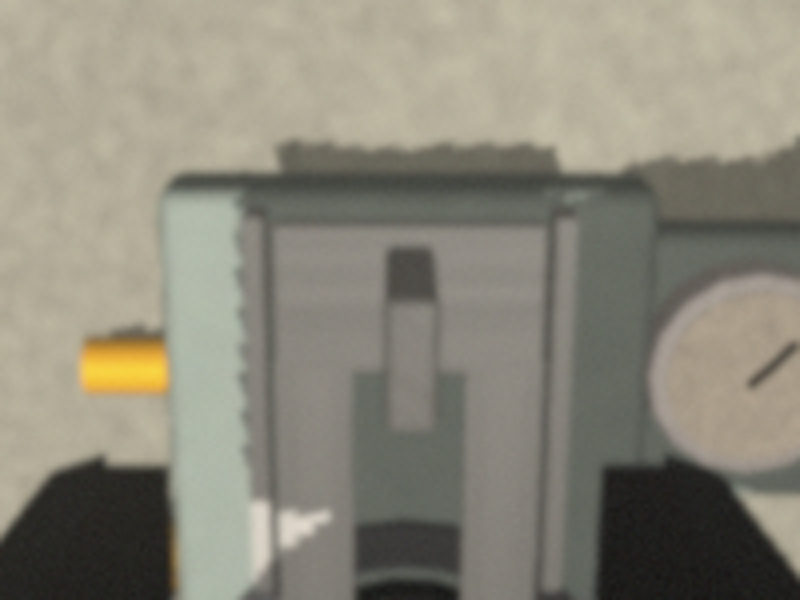

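The tab top is at crop (412,365), 11 crop px from the prediction, so I'll refine the position.

```bash
python3 - <<'E'
from h import *
import pickle
c=pickle.load(open('w4.pkl','rb'))
t=ray(c,(228+412/4-.4,126+365/4-.4),.068)[0];print(t,np.hypot(*(t[:2]-[.444,.1852])))
pl((t[0],t[1],.04,76.6))
E
```

```text
[0.46763765 0.27798338 0.068     ] 0.09574702910780003
[0.7, 4.7, 85.2] [-0.006, 0.003, 0.003]
```

Emit:
servo_tool(
  targets=[
    {"jaw": 0.5, "travel": [0.7, 4.2, 20], "delta_rot": [-0.006, 0.003, 0.003]},
    {"jaw": 0.5, "travel": [0.7, 4.2, 40], "delta_rot": [-0.006, 0.003, 0.003]},
    {"jaw": 0.5, "travel": [0.7, 4.2, 60], "delta_rot": [-0.006, 0.003, 0.003]},
    {"jaw": 0.5, "travel": [0.7, 4.2, 78], "delta_rot": [-0.006, 0.003, 0.003]},
    {"jaw": 0.5, "travel": [0.7, 4.2, 85], "delta_rot": [-0.006, 0.003, 0.003]},
  ],
)

```text
time: 7.38
ee_pos: [0.4663, 0.2763, 0.039]
ee_rot: [-179.9, 0.1, 76.5]
ft_force: [0.4, -0.2, -0.5]
width: 0.501
gripper_force: 0.0
```

Emit:
servo_tool(
  targets=[
    {"jaw": 0, "travel": [0, 0, 0], "delta_rot": [0, 0, 0]},
    {"jaw": 0, "travel": [0, 0, 0], "delta_rot": [0, 0, 0]},
    {"jaw": 0, "travel": [0, 0, 0], "delta_rot": [0, 0, 0]},
    {"jaw": 0, "travel": [0, 0, 0], "delta_rot": [0, 0, 0]},
    {"jaw": 0, "travel": [0, 0, 0], "delta_rot": [0, 0, 0]},
  ],
)

```text
time: 7.8
ee_pos: [0.4699, 0.2786, 0.0438]
ee_rot: [179.7, -0.2, 76.4]
ft_force: [-3.9, 1.2, 1.7]
width: 0.151
gripper_force: 3.3
```

Emit:
servo_tool(
  targets=[
    {"jaw": 0, "travel": [0, 0, 0], "delta_rot": [0, 0, 0]},
    {"jaw": 0, "travel": [0, 0, 0], "delta_rot": [0, 0, 0]},
    {"jaw": 0, "travel": [0, 0, 0], "delta_rot": [0, 0, 0]},
    {"jaw": 0, "travel": [0, 0, 0], "delta_rot": [0, 0, 0]},
    {"jaw": 0, "travel": [0, 0, 0], "delta_rot": [0, 0, 0]},
  ],
)

```text
time: 8.22
ee_pos: [0.468, 0.2789, 0.0436]
ee_rot: [179.9, -0.1, 76.5]
ft_force: [-6.0, 1.2, 7.7]
width: 0.097
gripper_force: 30.0
```

Emit:
servo_tool(
  targets=[
    {"jaw": 0, "travel": [-5, 0, 0], "delta_rot": [0, 0, 0]},
    {"jaw": 0, "travel": [-10, 0, 0], "delta_rot": [0, 0, 0]},
    {"jaw": 0, "travel": [-16, 0, 0], "delta_rot": [0, 0, 0]},
    {"jaw": 0, "travel": [-22, 0, 0], "delta_rot": [0, 0, 0]},
    {"jaw": 0, "travel": [-28, 0, 0], "delta_rot": [0, 0, 0]},
  ],
)

```text
time: 8.63
ee_pos: [0.4614, 0.2519, 0.0435]
ee_rot: [179.9, -0.2, 76.5]
ft_force: [-6.2, 4.0, 8.0]
width: 0.098
gripper_force: 30.0
```

Emit:
servo_tool(
  targets=[
    {"jaw": 0, "travel": [-4, 0, 0], "delta_rot": [0, 0, 0]},
    {"jaw": 0, "travel": [-8, 0, 0], "delta_rot": [0, 0, 0]},
    {"jaw": 0, "travel": [-12, 0, 0], "delta_rot": [0, 0, 0]},
    {"jaw": 0, "travel": [-14, 0, 0], "delta_rot": [0, 0, 0]},
    {"jaw": 0, "travel": [-15, 0, 0], "delta_rot": [0, 0, 0]},
  ],
)

```text
time: 9.05
ee_pos: [0.458, 0.2379, 0.0435]
ee_rot: [179.9, -0.3, 76.4]
ft_force: [-5.5, 10.9, 4.0]
width: 0.097
gripper_force: 30.0
```

Emit:
servo_tool(
  targets=[
    {"jaw": 0.5, "travel": [0, 0, 0], "delta_rot": [0, 0, 0]},
    {"jaw": 0.5, "travel": [0, 0, 0], "delta_rot": [0, 0, 0]},
    {"jaw": 0.5, "travel": [0, 0, 0], "delta_rot": [0, 0, 0]},
    {"jaw": 0.5, "travel": [0, 0, -20], "delta_rot": [0, 0, 0]},
    {"jaw": 0.5, "travel": [0, 0, -60], "delta_rot": [0, 0, 0]},
  ],
)

```text
time: 9.47
ee_pos: [0.4553, 0.2352, 0.099]
ee_rot: [-179.7, 0.1, 76.4]
ft_force: [0.4, 0.9, 0.6]
width: 0.452
gripper_force: 0.0
```

Emit:
servo_tool(
  targets=[
    {"jaw": 0.5, "travel": [0, 0, -40], "delta_rot": [0, 0, 0]},
    {"jaw": 0.5, "travel": [0, 0, -75], "delta_rot": [0, 0, 0]},
    {"jaw": 0.5, "travel": [0, 0, -75], "delta_rot": [0, 0, 0]},
    {"jaw": 0.5, "travel": [0, 0, -75], "delta_rot": [0, 0, 0]},
    {"jaw": 0.5, "travel": [0, 0, -75], "delta_rot": [0, 0, 0]},
  ],
)

```text
time: 9.88
ee_pos: [0.4583, 0.2361, 0.1771]
ee_rot: [179.8, -0.1, 76.4]
ft_force: [-0.6, 0.9, -1.3]
width: 0.502
gripper_force: 0.0
```

```bash
python3 - <<'E'
from h import *
import pickle
c=cam('wrist');s=state();print(s['ee_pos'],s['ee_rot'])
pickle.dump(c,open('w5.pkl','wb'))
k=proj(c,[[.444,.1852,.03],[.458,.2379,.068],[.449,.1475,.028]]);print(k)
cv2.imwrite('pics/w5.png',cv2.resize(c['pixels'][100:300,220:460,::-1],None,fx=3,fy=3,interpolation=cv2.INTER_CUBIC))
pl((.50,.10,.175,76.6),(.585,-.036,.175,76.6))
b=cam('top');pickle.dump(b,open('t2.pkl','wb'))
im=b['pixels'].astype(int)
cv2.imwrite('pics/t2.png',im[:,:,::-1].astype(np.uint8))
E
```

```text
[0.45761324 0.23596017 0.17617009] [ 1.79940695e+02 -6.62097960e-02  7.64169622e+01]
[[321.53636881 235.29442811]
 [322.68878777 192.33799569]
 [335.16373396 266.68373609]]
[-122.2, 73.1, 1.1] [0.001, -0.001, -0.003]
[-112.6, 114.2, 0.0] [0.0, 0.0, 0.0]
```

View pics/w5.png

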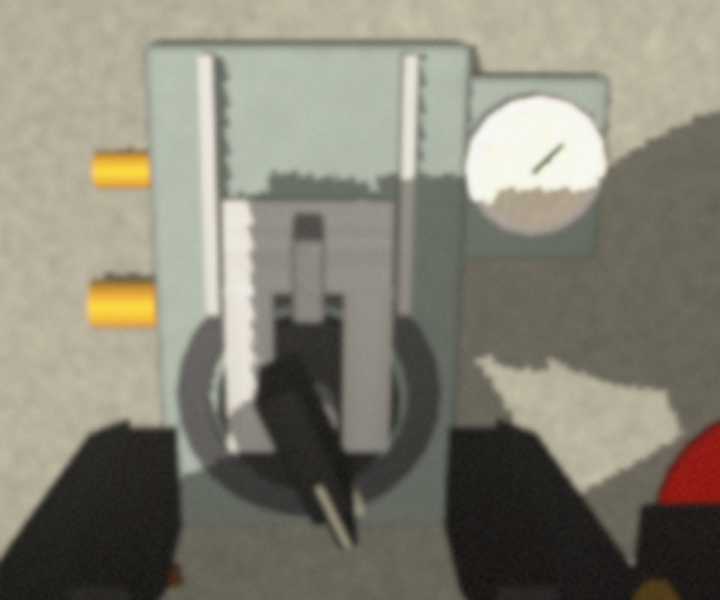

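The lock is home around the stem. The mark block peeks out at crop (358,503) beside the nose tip at (350,546). I'll check that angle numerically while moving to the lids.

Emit:
servo_tool(
  targets=[
    {"jaw": 0.5, "travel": [-24, 15, 0], "delta_rot": [0, 0, 0]},
    {"jaw": 0.5, "travel": [-49, 29, 0], "delta_rot": [0, 0, 0]},
    {"jaw": 0.5, "travel": [-73, 44, 0], "delta_rot": [0, 0, 0]},
    {"jaw": 0.5, "travel": [-98, 58, 0], "delta_rot": [0, 0, 0]},
    {"jaw": 0.5, "travel": [-122, 73, 0], "delta_rot": [0, 0, 0]},
  ],
)

```text
time: 10.4
ee_pos: [0.4998, 0.0993, 0.1756]
ee_rot: [-180.0, -0.1, 76.4]
ft_force: [0.4, -0.2, -0.5]
width: 0.501
gripper_force: 0.0
```

Emit:
servo_tool(
  targets=[
    {"jaw": 0.5, "travel": [-28, 28, 0], "delta_rot": [0, 0, 0]},
    {"jaw": 0.5, "travel": [-56, 56, 0], "delta_rot": [0, 0, 0]},
    {"jaw": 0.5, "travel": [-84, 85, 0], "delta_rot": [0, 0, 0]},
    {"jaw": 0.5, "travel": [-113, 114, 0], "delta_rot": [0, 0, 0]},
    {"jaw": 0.5, "travel": [-113, 114, 0], "delta_rot": [0, 0, 0]},
  ],
)

```text
time: 10.82
ee_pos: [0.5873, -0.0422, 0.1757]
ee_rot: [179.8, -0.0, 76.1]
ft_force: [-0.9, -0.2, -0.4]
width: 0.501
gripper_force: 0.0
```

```bash
python3 - <<'E'
from h import *
import pickle
c=pickle.load(open('w5.pkl','rb'))
q=lambda x,y,z:ray(c,(220+x/3-.3,100+y/3-.3),z)[0]
h=lambda v:(np.degrees(np.arctan2(v[1],v[0])).round(2),np.hypot(v[0],v[1]).round(4))
m=q(359,503,.028);k=q(310,400,.022);k0=np.array([.444,.1852,0])
print('axis',k,'mark',h(m-k0),h(m-k),'nose line',h(q(349,546,.062)-q(320,488,.07)),'bar',h(q(349,546,.062)-k0))
c=cam('wrist');s=state();print(s['ee_pos'],s['ee_rot'])
pickle.dump(c,open('w6.pkl','wb'))
print(proj(c,[[.585,-.036,.07],[.585,-.036,.019]]))
cv2.imwrite('pics/w6.png',c['pixels'][:,:,::-1])
E
```

```text
axis [0.4451721  0.18384073 0.022     ] mark (np.float64(-77.2), np.float64(0.0405)) (np.float64(-78.44), np.float64(0.0389)) nose line (np.float64(-83.18), np.float64(0.0257)) bar (np.float64(-81.09), np.float64(0.0347))
[ 0.58550455 -0.03924018  0.17535773] [ 1.79981354e+02 -1.14483357e-01  7.61533480e+01]
[[318.8880747  188.76616043]
 [319.52117912 174.33147529]]
```

View pics/w6.png

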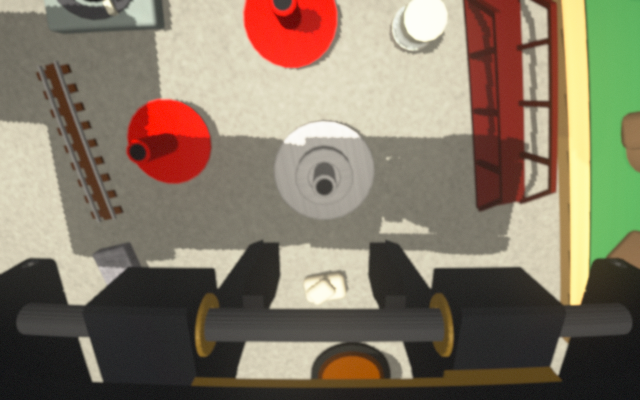

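The wrist view shows the steel lids' spout top at (324,187) and flange centre at (324.5,169.5). The red look-alikes are at (290,20) and (170,140), and the pot is below at (350,370).

```bash
python3 - <<'E'
from h import *
import pickle
c=pickle.load(open('w6.pkl','rb'))
print(ray(c,(324,187),.07),ray(c,(324.5,169.5),.019))
p=(ray(c,(324,187),.07)+ray(c,(324.5,169.5),.019))[0]/2
pl((p[0],p[1],.045,76.2));print(state()['ft_force'])
E
```

```text
[[ 0.58932156 -0.03556394  0.07      ]] [[ 0.59070728 -0.03259629  0.019     ]]
[5.8, 3.1, 130.4] [0.0, -0.002, -0.001]
[-0.30230914  0.42703632 -0.54289584]
```

Emit:
servo_tool(
  targets=[
    {"jaw": 0.5, "travel": [5, 3.1, 30], "delta_rot": [0, 0, 0]},
    {"jaw": 0.5, "travel": [5, 3.1, 60], "delta_rot": [0, 0, 0]},
    {"jaw": 0.5, "travel": [5, 3.1, 90], "delta_rot": [0, 0, 0]},
    {"jaw": 0.5, "travel": [5, 3.1, 115], "delta_rot": [0, 0, 0]},
    {"jaw": 0.5, "travel": [5, 3.1, 130], "delta_rot": [0, 0, 0]},
  ],
)

```text
time: 11.28
ee_pos: [0.586, -0.0296, 0.0429]
ee_rot: [-179.7, -0.2, 76.5]
ft_force: [-0.3, -0.3, -0.2]
width: 0.503
gripper_force: 0.0
```

Emit:
servo_tool(
  targets=[
    {"jaw": 0.4, "travel": [0, 0, 0], "delta_rot": [0, 0, 0]},
    {"jaw": 0.3, "travel": [0, 0, 0], "delta_rot": [0, 0, 0]},
    {"jaw": 0.1, "travel": [0, 0, 0], "delta_rot": [0, 0, 0]},
    {"jaw": 0, "travel": [0, 0, 0], "delta_rot": [0, 0, 0]},
    {"jaw": 0, "travel": [0, 0, 0], "delta_rot": [0, 0, 0]},
  ],
)

```text
time: 11.7
ee_pos: [0.5906, -0.0316, 0.049]
ee_rot: [179.7, -0.1, 76.4]
ft_force: [0.6, 0.4, -0.3]
width: 0.216
gripper_force: 30.0
```

Emit:
servo_tool(
  targets=[
    {"jaw": 0, "travel": [0, 0, 0], "delta_rot": [0, 0, 0]},
    {"jaw": 0, "travel": [0, 0, 0], "delta_rot": [0, 0, 0]},
    {"jaw": 0, "travel": [0, 0, 0], "delta_rot": [0, 0, 0]},
    {"jaw": 0, "travel": [0, 0, 0], "delta_rot": [0, 0, 0]},
    {"jaw": 0, "travel": [0, 0, 0], "delta_rot": [0, 0, 0]},
  ],
)

```text
time: 12.12
ee_pos: [0.5908, -0.0317, 0.0489]
ee_rot: [179.7, -0.2, 76.4]
ft_force: [1.2, 2.1, 5.0]
width: 0.214
gripper_force: 30.0
```

Emit:
servo_tool(
  targets=[
    {"jaw": 0, "travel": [0, 0, -5], "delta_rot": [0, 0, 0]},
    {"jaw": 0, "travel": [0, 0, -12], "delta_rot": [0, 0, 0]},
    {"jaw": 0, "travel": [0, 0, -22], "delta_rot": [0, 0, 0]},
    {"jaw": 0, "travel": [0, 0, -34], "delta_rot": [0, 0, 0]},
    {"jaw": 0, "travel": [0, 0, -46], "delta_rot": [0, 0, 0]},
  ],
)

```text
time: 12.53
ee_pos: [0.5894, -0.0318, 0.0947]
ee_rot: [179.9, -0.1, 76.4]
ft_force: [0.2, 0.7, -2.8]
width: 0.217
gripper_force: 30.0
```

Emit:
servo_tool(
  targets=[
    {"jaw": 0, "travel": [0, 0, -15], "delta_rot": [0, 0, 0]},
    {"jaw": 0, "travel": [0, 0, -30], "delta_rot": [0, 0, 0]},
    {"jaw": 0, "travel": [0, 0, -45], "delta_rot": [0, 0, 0]},
    {"jaw": 0, "travel": [0, 0, -58], "delta_rot": [0, 0, 0]},
    {"jaw": 0, "travel": [0, 0, -65], "delta_rot": [0, 0, 0]},
  ],
)

```text
time: 12.95
ee_pos: [0.5905, -0.0321, 0.1616]
ee_rot: [179.6, -0.1, 76.4]
ft_force: [1.2, -0.5, -3.0]
width: 0.22
gripper_force: 30.0
```

```bash
python3 - <<'E'
from h import *
import pickle
c=cam('wrist');s=state();print(s['ee_pos'],s['ee_rot'],s['width'],s['ft_force'])
pickle.dump(c,open('w7.pkl','wb'))
a=cam('scene');pickle.dump(a,open('s7.pkl','wb'))
w=np.zeros((500,800,3),np.uint8)
w[:400,:640]=c['pixels'][:,:,::-1]
w[:400,640:]=a['pixels'][100:300,240:320,::-1].repeat(2,0).repeat(2,1)
cv2.imwrite('pics/w7.png',w)
print(proj(c,[[.548,-.285,.08]]),proj(c,[s['ee_pos']-[0,0,.03]]))
E
```

```text
[ 0.59090002 -0.03219886  0.162219  ] [ 1.79555038e+02 -1.31545498e-01  7.64250728e+01] 0.22108420704912352 [ 1.39715693  0.19676959 -1.74654343]
[[341.53351111 447.46081797]] [[324.31828386 233.03292496]]
```

View pics/w7.png

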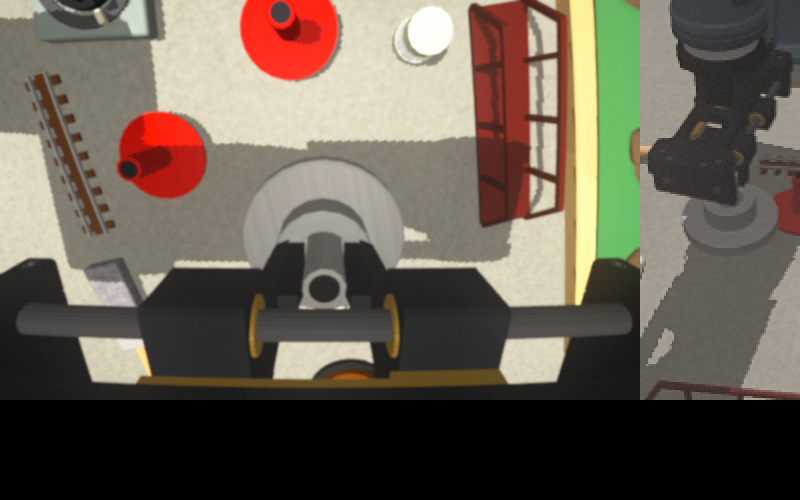

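Both lids hang level on the spout, with the spout top at (324,290) and the flange edges at columns 243 and 404 and row 157. The picture budget is now used up, so the rest is numeric. Next I'll locate the pot by rim circle fits in two views.

```bash
python3 - <<'E'
from h import *
import pickle
a,b=pickle.load(open('c1.pkl','rb'));w=pickle.load(open('w7.pkl','rb'))
def fit(P):
    A=np.c_[2*P[:,:2],np.ones(len(P))];s=np.linalg.lstsq(A,(P[:,:2]**2).sum(1),rcond=None)[0]
    return s[:2],np.sqrt(s[2]+s[0]**2+s[1]**2)
def mask(c,x0,x1,y0,y1):
    hsv=cv2.cvtColor(np.ascontiguousarray(c['pixels']),cv2.COLOR_RGB2HSV)
    m=cv2.inRange(hsv,(3,70,35),(20,255,255));k=np.zeros_like(m);k[y0:y1,x0:x1]=m[y0:y1,x0:x1]
    k=cv2.morphologyEx(k,cv2.MORPH_CLOSE,np.ones((3,3)))
    ct=max(cv2.findContours(k,cv2.RETR_EXTERNAL,cv2.CHAIN_APPROX_NONE)[0],key=cv2.contourArea)
    print(cv2.boundingRect(ct),cv2.contourArea(ct));return cv2.convexHull(ct).reshape(-1,2).astype(float)
H=mask(b,410,475,130,195);mc=H.mean(0)
# outward from image centre = rim side
d=np.array([441-320,162-200.]);d/=np.linalg.norm(d)
for t in(-2,3):
    S=H[(H-mc)@d>t];print('top',len(S),fit(ray(b,S,.08)))
H=mask(a,140,205,190,255);y=H[:,1]
for t in(8,14):
    S=H[y<y.min()+t];print('scene',len(S),fit(ray(a,S,.08)))
e=np.array([.5909,-.0322,.1622])
print('spout',ray(w,(324,290),.183)[0]-e)
u=np.array([np.cos(np.radians(76.4)),np.sin(np.radians(76.4)),0])
print('flange',ray(w,(323.5,157),.132)[0]-.048*u-e, [ray(w,(x,220),.132)[0].round(4) for x in(243,404)])
E
```

```text
(423, 142, 40, 38) 1021.5
top 14 (array([ 0.55804097, -0.29699687]), np.float64(0.04032150566565392))
top 12 (array([ 0.55803846, -0.29696489]), np.float64(0.04034449799389368))
(150, 198, 44, 49) 1562.0
scene 9 (array([ 0.55964969, -0.2980621 ]), np.float64(0.04061833779327963))
scene 12 (array([ 0.55912104, -0.29776116]), np.float64(0.04023533845322301))
spout [-0.00180828 -0.00522674  0.0208    ]
flange [-0.00124463 -0.00318036 -0.0302    ] [array([ 0.5472, -0.0133,  0.132 ]), array([ 0.6376, -0.0354,  0.132 ])]
```

The pot is at (0.5586, -0.2974), and both views agree. The lids hang about (-1, -4.5) mm from the TCP. I'll carry them over.

```bash
python3 - <<'E'
from h import *
print(state()['ee_pos']);pl((.575,-.165,.165,76.4),(.5598,-.2929,.165,76.4))
E
```

```text
[ 0.59048555 -0.03212443  0.16080848]
[-132.8, 16.2, -4.4] [0.007, -0.002, 0.0]
[-127.9, 15.3, 0.0] [0.0, 0.0, 0.0]
```

Emit:
servo_tool(
  targets=[
    {"jaw": 0, "travel": [-15, 2, -4], "delta_rot": [0, 0, 0]},
    {"jaw": 0, "travel": [-40, 5, -4], "delta_rot": [0, 0, 0]},
    {"jaw": 0, "travel": [-70, 9, -4], "delta_rot": [0, 0, 0]},
    {"jaw": 0, "travel": [-101, 12, -4], "delta_rot": [0, 0, 0]},
    {"jaw": 0, "travel": [-133, 16, -4], "delta_rot": [0, 0, 0]},
  ],
)

```text
time: 13.47
ee_pos: [0.5727, -0.1654, 0.1613]
ee_rot: [179.9, -0.2, 76.5]
ft_force: [0.5, -0.5, -3.4]
width: 0.219
gripper_force: 30.0
```

Emit:
servo_tool(
  targets=[
    {"jaw": 0, "travel": [-32, 4, 0], "delta_rot": [0, 0, 0]},
    {"jaw": 0, "travel": [-64, 8, 0], "delta_rot": [0, 0, 0]},
    {"jaw": 0, "travel": [-96, 11, 0], "delta_rot": [0, 0, 0]},
    {"jaw": 0, "travel": [-118, 14, 0], "delta_rot": [0, 0, 0]},
    {"jaw": 0, "travel": [-128, 15, 0], "delta_rot": [0, 0, 0]},
  ],
)

```text
time: 13.88
ee_pos: [0.5571, -0.2958, 0.161]
ee_rot: [179.9, -0.1, 76.3]
ft_force: [0.3, 0.2, -3.6]
width: 0.215
gripper_force: 30.0
```

Emit:
servo_tool(
  targets=[
    {"jaw": 0, "travel": [0, 0, 0], "delta_rot": [0, 0, 0]},
    {"jaw": 0, "travel": [0, 0, 0], "delta_rot": [0, 0, 0]},
    {"jaw": 0, "travel": [0, 0, 0], "delta_rot": [0, 0, 0]},
    {"jaw": 0, "travel": [0, 0, 0], "delta_rot": [0, 0, 0]},
    {"jaw": 0, "travel": [0, 0, 0], "delta_rot": [0, 0, 0]},
  ],
)

```text
time: 14.3
ee_pos: [0.5586, -0.2913, 0.1621]
ee_rot: [179.8, -0.2, 76.5]
ft_force: [-0.1, -0.1, -1.9]
width: 0.217
gripper_force: 30.0
```

```bash
python3 - <<'E'
from h import *
s=state();print(s['ee_pos'],s['ee_rot'],s['ft_force'],s['time'])
pl((.5598,-.2929,.135,76.4))
E
```

```text
[ 0.55860804 -0.29128083  0.16209747] [ 1.79833712e+02 -1.53913708e-01  7.65250810e+01] [-0.06899657 -0.08528499 -1.85120791] 14.3
[-1.4, 1.5, 27.1] [0.003, -0.003, 0.002]
```

Emit:
servo_tool(
  targets=[
    {"jaw": 0, "travel": [-1.4, 1.4, 8], "delta_rot": [0, 0, 0]},
    {"jaw": 0, "travel": [-1.4, 1.4, 16], "delta_rot": [0, 0, 0]},
    {"jaw": 0, "travel": [-1.4, 1.4, 23], "delta_rot": [0, 0, 0]},
    {"jaw": 0, "travel": [-1.4, 1.4, 27], "delta_rot": [0, 0, 0]},
    {"jaw": 0, "travel": [-1.4, 1.4, 30], "delta_rot": [0, 0, 0]},
  ],
)

```text
time: 14.72
ee_pos: [0.5588, -0.294, 0.1306]
ee_rot: [179.9, -0.2, 76.4]
ft_force: [0.3, 0.2, -3.0]
width: 0.214
gripper_force: 30.0
```

Emit:
servo_tool(
  targets=[
    {"jaw": 0, "travel": [0, 0, 2], "delta_rot": [0, 0, 0]},
    {"jaw": 0, "travel": [0, 0, 4], "delta_rot": [0, 0, 0]},
    {"jaw": 0, "travel": [0, 0, 6], "delta_rot": [0, 0, 0]},
    {"jaw": 0, "travel": [0, 0, 7], "delta_rot": [0, 0, 0]},
    {"jaw": 0, "travel": [0, 0, 8], "delta_rot": [0, 0, 0]},
  ],
)

```text
time: 15.13
ee_pos: [0.5595, -0.2946, 0.1242]
ee_rot: [179.8, -0.1, 76.4]
ft_force: [0.2, -0.2, -2.3]
width: 0.214
gripper_force: 30.0
```

Emit:
servo_tool(
  targets=[
    {"jaw": 0, "travel": [0, 0, 1], "delta_rot": [0, 0, 0]},
    {"jaw": 0, "travel": [0, 0, 2], "delta_rot": [0, 0, 0]},
    {"jaw": 0, "travel": [0, 0, 3], "delta_rot": [0, 0, 0]},
    {"jaw": 0, "travel": [0, 0, 4], "delta_rot": [0, 0, 0]},
    {"jaw": 0, "travel": [0, 0, 5], "delta_rot": [0, 0, 0]},
  ],
)

```text
time: 15.55
ee_pos: [0.5594, -0.2945, 0.1191]
ee_rot: [179.8, -0.1, 76.4]
ft_force: [0.1, 0.1, -2.7]
width: 0.215
gripper_force: 30.0
```

Emit:
servo_tool(
  targets=[
    {"jaw": 0, "travel": [0, 0, 0.4], "delta_rot": [0, 0, 0]},
    {"jaw": 0, "travel": [0, 0, 0.8], "delta_rot": [0, 0, 0]},
    {"jaw": 0, "travel": [0, 0, 1.2], "delta_rot": [0, 0, 0]},
    {"jaw": 0, "travel": [0, 0, 1.6], "delta_rot": [0, 0, 0]},
    {"jaw": 0, "travel": [0, 0, 2], "delta_rot": [0, 0, 0]},
  ],
)

```text
time: 15.97
ee_pos: [0.5595, -0.2945, 0.1171]
ee_rot: [179.8, -0.1, 76.4]
ft_force: [-0.2, -0.7, -2.0]
width: 0.218
gripper_force: 30.0
```

Emit:
servo_tool(
  targets=[
    {"jaw": 0, "travel": [0, 0, 0.4], "delta_rot": [0, 0, 0]},
    {"jaw": 0, "travel": [0, 0, 0.8], "delta_rot": [0, 0, 0]},
    {"jaw": 0, "travel": [0, 0, 1.2], "delta_rot": [0, 0, 0]},
    {"jaw": 0, "travel": [0, 0, 1.2], "delta_rot": [0, 0, 0]},
    {"jaw": 0, "travel": [0, 0, 1.2], "delta_rot": [0, 0, 0]},
  ],
)

```text
time: 16.38
ee_pos: [0.5595, -0.2945, 0.1169]
ee_rot: [179.8, -0.1, 76.4]
ft_force: [-2.9, 2.5, 5.1]
width: 0.218
gripper_force: 30.0
```

Contact came at TCP z 0.117, the expected seated height. I'll release and look.

Emit:
servo_tool(
  targets=[
    {"jaw": 0.3, "travel": [0, 0, -0.8], "delta_rot": [0, 0, 0]},
    {"jaw": 0.4, "travel": [0, 0, -0.8], "delta_rot": [0, 0, 0]},
    {"jaw": 0.6, "travel": [0, 0, -0.8], "delta_rot": [0, 0, 0]},
    {"jaw": 0.8, "travel": [0, 0, -0.8], "delta_rot": [0, 0, 0]},
    {"jaw": 1, "travel": [0, 0, -0.8], "delta_rot": [0, 0, 0]},
  ],
)

```text
time: 16.8
ee_pos: [0.5595, -0.2945, 0.1166]
ee_rot: [179.8, -0.1, 76.4]
ft_force: [0.7, -0.2, 0.0]
width: 0.571
gripper_force: 0.0
```

Emit:
servo_tool(
  targets=[
    {"jaw": 1, "travel": [0, 0, 0], "delta_rot": [0, 0, 0]},
    {"jaw": 1, "travel": [0, 0, 0], "delta_rot": [0, 0, 0]},
    {"jaw": 1, "travel": [0, 0, 0], "delta_rot": [0, 0, 0]},
    {"jaw": 1, "travel": [0, 0, 0], "delta_rot": [0, 0, 0]},
    {"jaw": 1, "travel": [0, 0, 0], "delta_rot": [0, 0, 0]},
  ],
)

```text
time: 17.22
ee_pos: [0.5594, -0.2944, 0.1167]
ee_rot: [179.8, -0.1, 76.4]
ft_force: [0.2, -0.2, -0.4]
width: 0.95
gripper_force: 0.0
```

```bash
python3 - <<'E'
from h import *
import pickle
s=state();print(s['ee_pos'],s['ee_rot'],s['ft_force'],s['time'],s['width'])
a=cam('scene');b=cam('top');w=cam('wrist');pickle.dump((a,b,w),open('c8.pkl','wb'))
def fit(P):
    A=np.c_[2*P[:,:2],np.ones(len(P))];q=np.linalg.lstsq(A,(P[:,:2]**2).sum(1),rcond=None)[0]
    return q[:2],np.sqrt(q[2]+q[0]**2+q[1]**2)
# wrist: bottom rim of bright steel flange: upper contour of grey steel disc near predicted place
pr=[.5586,-.2974]
t=np.linspace(0,2*np.pi,9)[:-1]
print('pred flange px',proj(w,[[pr[0]+.048*np.cos(x),pr[1]+.048*np.sin(x),.087] for x in t]).round().tolist())
print('spout top pred',proj(w,[[*pr,.138]]))
g=cv2.cvtColor(w['pixels'],cv2.COLOR_RGB2GRAY)
for y in range(120,200,8): print(y,g[y,230:420:8].tolist())
E
```

```text
[ 0.55943216 -0.29444567  0.11669124] [ 1.79824301e+02 -1.37062869e-01  7.64210979e+01] [ 0.23602894 -0.24339651 -0.40190328] 17.2167 0.9496703284296991
pred flange px [[404.0, 220.0], [369.0, 169.0], [303.0, 159.0], [251.0, 197.0], [246.0, 255.0], [284.0, 298.0], [341.0, 305.0], [390.0, 275.0]]
spout top pred [[323.70921702 285.09038453]]
120 [111, 107, 106, 109, 114, 107, 105, 106, 109, 108, 110, 111, 104, 109, 106, 106, 106, 108, 109, 108, 112, 107, 107, 107]
128 [110, 109, 109, 107, 107, 109, 111, 110, 110, 104, 111, 108, 107, 112, 107, 113, 109, 109, 106, 108, 108, 107, 112, 108]
136 [114, 108, 109, 110, 108, 112, 114, 107, 109, 112, 104, 90, 87, 99, 110, 111, 110, 110, 112, 111, 106, 110, 107, 111]
144 [112, 108, 109, 109, 112, 107, 109, 111, 79, 39, 34, 37, 38, 39, 39, 40, 109, 111, 113, 111, 108, 111, 108, 171]
152 [111, 109, 109, 111, 112, 110, 109, 43, 40, 41, 50, 49, 50, 47, 43, 40, 41, 90, 109, 113, 115, 109, 113, 190]
160 [138, 114, 111, 114, 113, 112, 45, 39, 70, 99, 127, 142, 139, 131, 107, 74, 42, 40, 104, 115, 113, 110, 178, 194]
168 [191, 192, 166, 116, 108, 88, 72, 135, 146, 153, 149, 155, 153, 153, 152, 153, 141, 71, 41, 111, 111, 112, 137, 167]
176 [185, 194, 191, 202, 181, 111, 145, 147, 148, 151, 149, 153, 153, 151, 152, 154, 151, 147, 118, 98, 112, 115, 111, 109]
184 [192, 198, 192, 198, 125, 144, 146, 146, 148, 148, 150, 153, 151, 151, 151, 156, 151, 148, 152, 121, 115, 114, 112, 114]
192 [199, 192, 195, 140, 142, 145, 145, 145, 147, 148, 150, 149, 152, 151, 151, 153, 150, 148, 149, 150, 159, 114, 109, 110]
```

The lids are seated: the flange edge appears where predicted (row ~158) and the fingers read no force. I'll lower onto the hub.

```bash
python3 - <<'E'
from h import *
pl((.5586,-.2970,.0915,76.4))
E
```

```text
[-2.7, -0.3, 25.2] [0.003, -0.002, 0.0]
```

Emit:
servo_tool(
  targets=[
    {"jaw": 1, "travel": [-2.7, 0, 3], "delta_rot": [0.003, -0.002, 0]},
    {"jaw": 1, "travel": [-2.7, 0, 9], "delta_rot": [0.003, -0.002, 0]},
    {"jaw": 1, "travel": [-2.7, 0, 15], "delta_rot": [0.003, -0.002, 0]},
    {"jaw": 1, "travel": [-2.7, 0, 20], "delta_rot": [0.003, -0.002, 0]},
    {"jaw": 1, "travel": [-2.7, 0, 24], "delta_rot": [0.003, -0.002, 0]},
  ],
)

```text
time: 17.78
ee_pos: [0.5584, -0.2967, 0.0915]
ee_rot: [-179.9, -0.1, 76.4]
ft_force: [0.0, -0.3, -0.5]
width: 0.998
gripper_force: 0.0
```

Emit:
servo_tool(
  targets=[
    {"jaw": 0.9, "travel": [0, 0, 0], "delta_rot": [0, 0, 0]},
    {"jaw": 0.8, "travel": [0, 0, 0], "delta_rot": [0, 0, 0]},
    {"jaw": 0.7, "travel": [0, 0, 0], "delta_rot": [0, 0, 0]},
    {"jaw": 0.65, "travel": [0, 0, 0], "delta_rot": [0, 0, 0]},
    {"jaw": 0.62, "travel": [0, 0, 0], "delta_rot": [0, 0, 0]},
  ],
)

```text
time: 18.2
ee_pos: [0.5591, -0.2972, 0.0931]
ee_rot: [180.0, -0.0, 76.4]
ft_force: [0.5, 0.1, 0.8]
width: 0.649
gripper_force: 0.0
```

Emit:
servo_tool(
  targets=[
    {"jaw": 0.6, "travel": [0, 0, 0], "delta_rot": [0, 0, 0]},
    {"jaw": 0.4, "travel": [0, 0, 0], "delta_rot": [0, 0, 0]},
    {"jaw": 0.3, "travel": [0, 0, 0], "delta_rot": [0, 0, 0]},
    {"jaw": 0.3, "travel": [0, 0, 0], "delta_rot": [0, 0, 0]},
    {"jaw": 0.3, "travel": [0, 0, 0], "delta_rot": [0, 0, 0]},
  ],
)

```text
time: 18.62
ee_pos: [0.5589, -0.2971, 0.093]
ee_rot: [180.0, -0.0, 76.4]
ft_force: [-1.8, 0.3, 2.1]
width: 0.585
gripper_force: 30.0
```

Emit:
servo_tool(
  targets=[
    {"jaw": 0.3, "travel": [0, 0, -2], "delta_rot": [0, 0, 0]},
    {"jaw": 0.3, "travel": [0, 0, -6], "delta_rot": [0, 0, 0]},
    {"jaw": 0.3, "travel": [0, 0, -12], "delta_rot": [0, 0, 0]},
    {"jaw": 0.3, "travel": [0, 0, -18], "delta_rot": [0, 0, 0]},
    {"jaw": 0.3, "travel": [0, 0, -25], "delta_rot": [0, 0, 0]},
  ],
)

```text
time: 19.03
ee_pos: [0.5589, -0.297, 0.1183]
ee_rot: [180.0, -0.0, 76.4]
ft_force: [-0.5, -0.0, -0.7]
width: 0.579
gripper_force: 30.0
```

Emit:
servo_tool(
  targets=[
    {"jaw": 0.3, "travel": [0, 0, -8], "delta_rot": [0, 0, 0]},
    {"jaw": 0.3, "travel": [0, 0, -16], "delta_rot": [0, 0, 0]},
    {"jaw": 0.3, "travel": [0, 0, -24], "delta_rot": [0, 0, 0]},
    {"jaw": 0.3, "travel": [0, 0, -32], "delta_rot": [0, 0, 0]},
    {"jaw": 0.3, "travel": [0, 0, -40], "delta_rot": [0, 0, 0]},
  ],
)

```text
time: 19.45
ee_pos: [0.559, -0.2971, 0.1588]
ee_rot: [180.0, -0.0, 76.4]
ft_force: [-0.2, 0.1, -1.3]
width: 0.583
gripper_force: 30.0
```

Emit:
servo_tool(
  targets=[
    {"jaw": 0.3, "travel": [0, 0, -8], "delta_rot": [0, 0, 0]},
    {"jaw": 0.3, "travel": [0, 0, -16], "delta_rot": [0, 0, 0]},
    {"jaw": 0.3, "travel": [0, 0, -24], "delta_rot": [0, 0, 0]},
    {"jaw": 0.3, "travel": [0, 0, -31], "delta_rot": [0, 0, 0]},
    {"jaw": 0.3, "travel": [0, 0, -35], "delta_rot": [0, 0, 0]},
  ],
)

```text
time: 19.87
ee_pos: [0.5592, -0.2973, 0.194]
ee_rot: [179.9, 0.0, 76.4]
ft_force: [-0.1, 0.4, -0.7]
width: 0.58
gripper_force: 30.0
```

Emit:
servo_tool(
  targets=[
    {"jaw": 0.3, "travel": [0, 0, 0], "delta_rot": [0, 0, 0]},
    {"jaw": 0.3, "travel": [0, 0, 0], "delta_rot": [0, 0, 0]},
    {"jaw": 0.3, "travel": [0, 0, 0], "delta_rot": [0, 0, 0]},
    {"jaw": 0.3, "travel": [0, 0, 0], "delta_rot": [0, 0, 0]},
    {"jaw": 0.3, "travel": [0, 0, 0], "delta_rot": [0, 0, 0]},
  ],
)

```text
time: 20.28
ee_pos: [0.5586, -0.2969, 0.1921]
ee_rot: [-180.0, -0.0, 76.4]
ft_force: [-0.2, -0.1, -1.6]
width: 0.581
gripper_force: 30.0
```

```bash
python3 - <<'E'
from h import *
s=state();print(s['ee_pos'],s['ee_rot'],s['ft_force'],s['time'],s['width'])
a=cam('scene')
# inner lid: rows along a vertical line through the pot, spout top / disc / rim predicted
for z in(.2,.138,.11,.084,.07,.03): print(z,proj(a,[[.5586,-.2974,z]])[0].round(1))
p=proj(a,[[.5586,-.2974,.138],[.5586,-.2974,.084]]).round().astype(int)
x=p[:,0].mean().astype(int)
for y in range(130,250,4): print(y,[tuple(int(v) for v in a['pixels'][y,x+d]) for d in(-14,0,14)])
E
```

```text
[ 0.55861229 -0.29690532  0.19210235] [-1.79951308e+02 -4.52033495e-02  7.64203128e+01] [-0.22049305 -0.09952711 -1.61841284] 20.2833 0.5810669639745146
0.2 [153.9 166.1]
0.138 [161.7 189.8]
0.11 [165.  199.8]
0.084 [167.9 208.7]
0.07 [169.5 213.3]
0.03 [173.8 226.1]
130 [(64, 59, 53), (60, 59, 58), (166, 160, 148)]
134 [(246, 247, 240), (236, 236, 223), (166, 159, 148)]
138 [(169, 169, 158), (123, 122, 116), (166, 160, 150)]
142 [(68, 66, 63), (54, 54, 50), (163, 157, 146)]
146 [(173, 167, 155), (53, 51, 48), (165, 158, 147)]
150 [(171, 165, 153), (58, 58, 54), (163, 156, 146)]
154 [(171, 166, 155), (55, 53, 48), (168, 163, 151)]
158 [(111, 107, 105), (70, 68, 64), (167, 161, 149)]
162 [(87, 85, 81), (113, 109, 107), (168, 162, 149)]
166 [(87, 85, 82), (81, 78, 76), (103, 100, 96)]
170 [(111, 107, 103), (84, 82, 78), (97, 94, 91)]
174 [(91, 88, 83), (82, 79, 77), (77, 76, 71)]
178 [(63, 60, 58), (185, 178, 174), (125, 121, 114)]
182 [(111, 106, 103), (188, 181, 177), (164, 159, 148)]
186 [(111, 107, 105), (88, 86, 82), (170, 165, 152)]
190 [(85, 84, 81), (113, 110, 105), (165, 158, 148)]
194 [(162, 158, 145), (87, 83, 81), (166, 161, 148)]
198 [(163, 159, 147), (90, 85, 82), (118, 116, 109)]
202 [(162, 156, 144), (89, 86, 81), (113, 109, 105)]
206 [(146, 140, 131), (88, 85, 83), (112, 108, 104)]
210 [(108, 105, 102), (91, 88, 85), (113, 110, 106)]
214 [(110, 107, 105), (110, 106, 102), (113, 108, 104)]
218 [(95, 83, 75), (112, 108, 105), (95, 78, 67)]
222 [(154, 148, 137), (91, 89, 87), (116, 78, 57)]
226 [(163, 158, 148), (69, 55, 47), (127, 80, 54)]
230 [(170, 163, 151), (129, 80, 55), (125, 80, 54)]
234 [(164, 159, 148), (129, 82, 56), (130, 85, 59)]
238 [(166, 159, 149), (126, 79, 53), (128, 81, 55)]
242 [(100, 96, 90), (129, 80, 52), (132, 82, 58)]
246 [(100, 95, 88), (57, 55, 48), (60, 56, 51)]
```

The scene shows the spout and disc on the pot at rows ~188–222, where predicted. The cover hangs about 10 cm above, so I'm handing in.

```bash
python3 -c "
from rig import finish_job
print(finish_job())"
```

```text
the job is handed in; nothing more can be done
None
```

I handed the job in at about 20 s on the robot clock, and no verdict came back. The knob is about 2 mm off the mark (5.5 mm allowed), the lock is home against its stop, the inner lid is seated on the pot, and the gripper holds the cover level about 10 cm up.

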